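# Snap the carving gouge into its spring clips

### The job

Put the carving gouge away: take it from its V rest, lay it over the clip holder with the blade end above the cork block and the red band midway between the two spring clips, and press it down until the handle snaps fully home in both clips. Then let go of it; leave the mallet, jar, sharpening stone and wood offcut where they are.

Things in the scene. Friction and masses are not known exactly. Their poses are not given: they have to be found in the camera images.
- gouge: Carving gouge, 200 mm long, 0.13 kg. Round pale wooden handle 26 mm in diameter, 130 mm long, rounded ends, a 20 mm wide red band round its middle; brass ferrule; narrow steel blade. Origin on the axis at the middle of the handle (red band); x along the axis towards the blade (handle x = -65 to +65 mm, tip +135 mm). Starts level in the V rest, axis 45 mm above the bench. Its roll about x is free.
- gouge_tip (a point): The cutting end of the gouge, on its axis, 135 mm from the middle of the handle; blade at most 20 mm wide.
- rest: Fixed V rest: green board 130 x 70 x 8 mm with two pale wooden V blocks 16 mm thick, at x = -42 and +42 mm, up to 45 mm high, that carry the gouge's handle, axis 45 mm above the bench; the 68 mm between them is free for fingers. Origin on the bench under the board's centre; x along the gouge towards its blade, z up.
- holder: Fixed clip holder: brown board, x = -85 to +130 mm, 80 mm wide, 12 mm thick, with two steel spring clips at x = -42 and +42 mm (each 16 mm long, 68 mm free between them) and a cork block at x = +105 mm, over which the blade belongs. Origin on the bench under the midpoint between the clips; x towards the cork block, z up.
- holder_lips (a point): Midway between the clips, level with the clip lips, 61 mm above the bench. Each clip is a pair of upright sprung fingers; rounded lips 20 mm apart, flared above to about 38 mm at 76 mm height. The 26 mm handle, pushed down (about 6 to 12 N in all for both clips), parts the lips, then drops onto the saddles below and is held.
- holder_seat (a point): Where the middle of the handle belongs when home: midway between the clips, on the axis of a seated handle, 52 mm above the bench (40 mm above the board). A handle merely lying on the lips is about 18 mm higher. Axes as holder.
- holder_cork (a point): Centre of the top of the cork block (30 x 50 mm, 34 mm above the bench); a seated gouge's blade passes above it.
- mallet: Turned wooden carving mallet standing head down, head 76 mm in diameter, 195 mm tall; origin under its centre. Not to be moved.
- jar: Small amber jar with a black lid, 52 mm in diameter, 60 mm tall; origin under its centre. Not to be moved.
- stone: Grey sharpening stone 150 x 50 x 25 mm, long along its x; origin under its centre. Not to be moved.
- offcut: Pale wood offcut 120 x 70 x 45 mm, long along its x; origin under its centre. Not to be moved.
Mind the look-alikes: they are no part of the job. There is more than one size of the gouge; the one meant has the size given above.

How it is judged:
By the outcome, as a careful person would: the job done as asked, in the order asked, and still so for the second after the job is handed in, with the robot touching nothing.
It also fails if it takes over 48 s, if anything falls off the work surface, if the arm or the gripper's body presses on something with over 40 N, if the wrist force passes 120 N, or if a joint passes its speed limit or range.

### The arm

A 6-joint arm with a two-finger parallel gripper is mounted at the origin on the work surface. World frame = base frame: x ahead of the robot, y to its left, z up, the work surface at z = 0. Lengths are in m, angles in rad, forces in N, time in s.
With the tool pointing down it reaches from about 0.35 to 0.85 m from the base axis. Payload 8.1 kg.
Tool frame: the origin (TCP) lies at the very end of the fingers, on their centre line; the grasp point (between the pads) lies behind it (bot.grip_point_offset is the x of the grasp point in the tool frame, in m); x points along the fingers, z is the direction in which the jaws open and shut, and the axes are right-handed (so a half turn about x gives the same grasp; the last joint's range is limited). The gripper opens to 93 mm and grips with 3 to 60 N. Pads are 15 mm wide; open, the fingers measure 128 mm over their backs; the gripper's body (75 mm by 188 mm) begins 65 mm behind the grasp point.
Start: joints at [-1.344, 0.13, 1.488, -0, 1.523, -0.085], TCP at [0.184, -0.571, 0.219] pointing down, gripper open.
Joint ranges: [-2.96, 2.96], [-0.89, 2.26], [0.02, 2.5], [-1.34, 4.48], [0, 2.73], [-2.66, 2.66]. Speed limits (rad/s): [2.39, 2.39, 2.79, 3.14, 3.14, 3.14].

### API

Orientations are given as a unit quaternion [x, y, z, w].
In Python, from bench import bot gives the robot as it stands.
- The arm moves only by the tool carry_out, never from a script. Its argument "steps" is a list of rows, each a list of 6 numbers: the shift along the world's x, y, z in units of 25 mm (1.0 is 25 mm), then the turn, a rotation vector about the world's x, y, z in units of 6 degrees (1.0 is 6 degrees). A call has 1 to 12 rows; each row shifts and turns the commanded pose from where the row before left it; what a row does not reach is not made up. A row lasts 1/12 s, in which the tool goes at most 41.7 mm and 7.16 degrees, less where a joint would pass 70% of its speed; a pose out of reach is approached as far as the arm can. A call is refused whole if a number of a shift passes 1 or a number of a turn 1, either way. A call with a gripper value outside its range is refused whole. "claw" is the opening, from -1 (shut) to 1 (fully open), set as the call begins (left out, the last holds). The fingers move at their own pace and stop on an object; "force" is the grip in N (left out, the last holds). Time passes only in rows, so rows that do not move let the fingers close. It gives the time, the measured TCP pose, the force and the opening at its end, in the units of the state.
- bot.observe(): the state, without advancing time (a new reading comes with each control period).
- bot.snapshot(name): name is "scene" or "top" or "wrist"; returns a dict with "img" (384x512x3 uint8, blue, green, red), "K" (3x3 intrinsics, pixels), "world_to_cam" (4x4, takes a point from world to camera coordinates); the wrist camera has in their place "mount" (4x4, takes a point from camera to tool coordinates, whose origin is the TCP and whose axes are the tool frame's). Camera axes: x right, y up, looking along -z (the intrinsics and any distortion apply to the point x, -y, -z); pixel columns grow to the right and rows downward; lengths in m; the calibration is good to about 2 mm. A picture is of the moment at which its call begins: read the wrist's pose just before it. There is no depth.
- bot.finish_job(): hands the job in, once; it reports no verdict.
The state is a dict: "t": time; "qpos": joint angles; "qd": joint speeds; "tau": joint torques, N m; "tcp_pos": TCP position; "orientation": TCP orientation; "force": force on the tool from outside, world axes, zero at the start; "ft_torque": the same for the moment, N m; "gripper_width": finger opening in m.
Only numpy, scipy, OpenCV 4.12 (cv2) and the standard library are available. Lean on these libraries where they do the work, as an engineer would, in place of code of your own. Each camera call takes 0.05 s, during which the arm holds its last target.

## Working session

There is one attempt and no reset: what is moved stays moved. The work goes in short steps, Python scripts to look and compute and a tool call to move; the robot and the scene stay as the last step left them, time stands still between calls to the robot, and variables do not carry over. Pictures are saved under pics/ and viewed, and the job is handed in when it is done.

Besides the shell and the picture viewer there is one more tool, called as name(argument=value, ...), one argument or row to a line, values as JSON. carry_out: Moves the arm, as the interface text tells. Its arguments: {"type":"object","properties":{"steps":{"type":"array","items":{"type":"array","items":{"type":"number"}}},"claw":{"type":"number"},"force":{"type":"number"}},"required":["steps"]}

```bash
mkdir -p pics; ls; python3 - <<'E'
from bench import bot
import cv2,numpy as np
s=bot.observe();print(s['t'],s['tcp_pos'],s['orientation'],s['gripper_width'],bot.grip_point_offset)
np.set_printoptions(precision=4,suppress=True)
for n in ['scene','top','wrist']:
    d=bot.snapshot(n);cv2.imwrite(f'pics/{n}0.png',d['img']);print(n,{k:v for k,v in d.items() if k!='img'})
    np.savez(f'{n}0.npz',**d)
E
```

```text
pics
0.0 [ 0.18396165 -0.57051281  0.21759446] [ 0.41672737  0.57205415 -0.41587676  0.5710857 ] 0.09336432036707205 -0.0188
scene {'K': array([[383.5376,   0.    , 264.6645],
       [  0.    , 383.5376, 189.8492],
       [  0.    ,   0.    ,   1.    ]]), 'world_to_cam': array([[ 0.6991,  0.715 ,  0.0043, -0.3635],
       [-0.6073,  0.5906,  0.5314,  0.3018],
       [ 0.3774, -0.3741,  0.8471, -1.2999],
       [ 0.    ,  0.    ,  0.    ,  1.    ]])}
top {'K': array([[462.7907,   0.    , 260.0548],
       [  0.    , 462.7907, 185.6271],
       [  0.    ,   0.    ,   1.    ]]), 'world_to_cam': array([[ 0.0208, -0.9998,  0.0039, -0.01  ],
       [ 0.9957,  0.021 ,  0.0904, -0.5229],
       [-0.0905,  0.002 ,  0.9959, -1.3463],
       [ 0.    ,  0.    ,  0.    ,  1.    ]])}
wrist {'K': array([[278.3689,   0.    , 251.436 ],
       [  0.    , 278.3689, 189.2425],
       [  0.    ,   0.    ,   1.    ]]), 'mount': array([[-0.0004,  0.2729, -0.962 , -0.1658],
       [-0.0001,  0.962 ,  0.2729,  0.0765],
       [ 1.    ,  0.0002, -0.0003,  0.0002],
       [ 0.    ,  0.    ,  0.    ,  1.    ]])}
```

View pics/scene0.png

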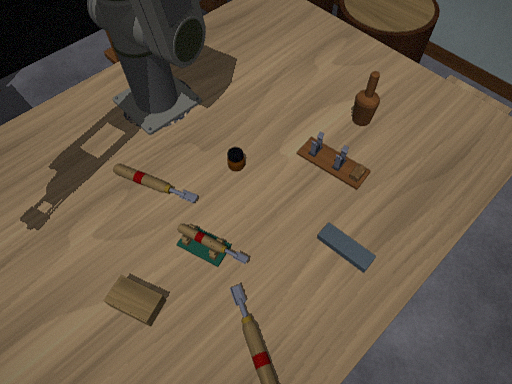

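View pics/top0.png

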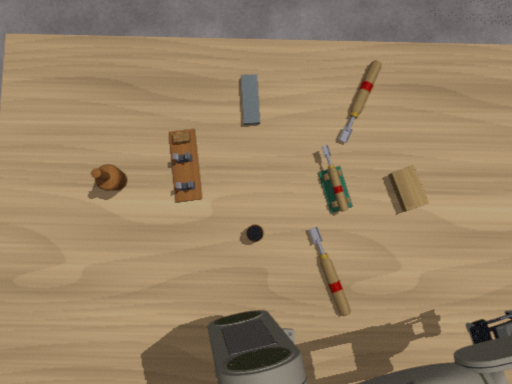

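View pics/wrist0.png

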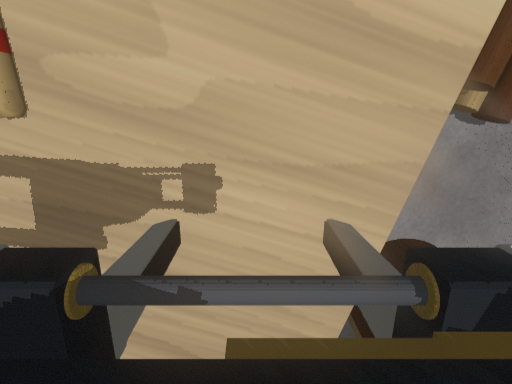

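The top view shows the gouge in its green rest at about (337,188), blade up. Two larger look-alikes lie loose at (333,280) and (365,90). The holder is at (185,165), with its cork towards the top at (181,137).

```bash
cat > h.py <<'E'
import numpy as np,cv2
def ray(d,u,v,T=None):
    K=d['K']; p=np.array([(u-K[0,2])/K[0,0],-(v-K[1,2])/K[1,1],-1.0])
    M=np.linalg.inv(d['world_to_cam']) if 'world_to_cam' in d else T@d['mount']
    return M[:3,3], M[:3,:3]@p
def onplane(d,u,v,z,T=None):
    o,r=ray(d,u,v,T); return o+r*(z-o[2])/r[2]
def proj(d,P,T=None):
    M=d['world_to_cam'] if 'world_to_cam' in d else np.linalg.inv(T@d['mount'])
    c=M[:3,:3]@P+M[:3,3]; K=d['K']; return K[0,0]*c[0]/-c[2]+K[0,2], K[1,2]+K[1,1]*c[1]/c[2]
def tcpT(s):
    from scipy.spatial.transform import Rotation as R
    T=np.eye(4);T[:3,:3]=R.from_quat(s['orientation']).as_matrix();T[:3,3]=s['tcp_pos'];return T
def tri(o1,r1,o2,r2):
    A=np.stack([r1,-r2],1);x=np.linalg.lstsq(A,o2-o1,rcond=None)[0]
    a=o1+r1*x[0];b=o2+r2*x[1];return (a+b)/2,np.linalg.norm(a-b)
def comps(m,amin=5):
    n,l,st,c=cv2.connectedComponentsWithStats(m.astype(np.uint8))
    return [(st[i,4],c[i],l==i) for i in range(1,n) if st[i,4]>=amin]
E
python3 - <<'E'
from h import *
np.set_printoptions(precision=4,suppress=True)
D={n:dict(np.load(n+'0.npz')) for n in['top','scene']}
for n,d in D.items():
    im=d['img'].astype(int);b,g,r=im[...,0],im[...,1],im[...,2]
    print(n)
    for a,c,_ in comps((r>120)&(g<60)&(b<60)): print(' red',a,c,onplane(d,*c,.045))
    for a,c,m in comps((g>r+15)&(g>b+3),20): print(' green',a,c,onplane(d,*c,.008), cv2.minAreaRect(np.argwhere(m)[:,::-1].astype(np.float32)))
    hsv=cv2.cvtColor(d['img'],cv2.COLOR_BGR2HSV)
    for a,c,m in comps((hsv[...,1]>140)&(hsv[...,0]<14)&(r<140)&(r>60),200):
        q=cv2.minAreaRect(np.argwhere(m)[:,::-1].astype(np.float32)); print(' brown',a,c,q,[onplane(d,*p,.012) for p in cv2.boxPoints(q)])
c=[]
im=D['top']['img']
cv2.imwrite('pics/c1.png',cv2.resize(im[115:215,140:240],(600,600),interpolation=2))
cv2.imwrite('pics/c2.png',cv2.resize(im[135:225,295:385],(600,600),interpolation=2))
im=D['scene']['img']
cv2.imwrite('pics/c3.png',cv2.resize(im[120:200,280:380],(800,600),interpolation=2))
E
```

```text
top
 red 65 [367.6923  85.9692] [ 0.8254 -0.3129  0.045 ]
 red 35 [338.8286 188.6857] [ 0.517  -0.2287  0.045 ]
 red 69 [336.6667 286.087 ] [ 0.2373 -0.224   0.045 ]
 green 282 [327.9149 191.273 ] [ 0.5117 -0.2024  0.008 ] ((328.25048828125, 191.13803100585938), (42.16372299194336, 9.352865219116211), 73.85565948486328)
 green 84 [343.7857 186.1905] [ 0.528  -0.2499  0.008 ] ((343.75, 186.25003051757812), (23.084627151489258, 3.7947328090667725), 71.56505584716797)
scene
 green 39 [207.4103 233.2821] [ 0.503  -0.1984  0.008 ] ((206.9000244140625, 233.20001220703125), (20.57182502746582, 2.236067771911621), 26.56505012512207)
 green 434 [201.0438 251.4309] [ 0.5316 -0.2438  0.008 ] ((200.77490234375, 248.92970275878906), (47.62398910522461, 15.270048141479492), 27.645973205566406)
 green 24 [227.375 244.5  ] [ 0.5649 -0.1816  0.008 ] ((227.4000244140625, 243.80003356933594), (8.049844741821289, 4.4721360206604), 63.43495178222656)
```

View pics/c1.png

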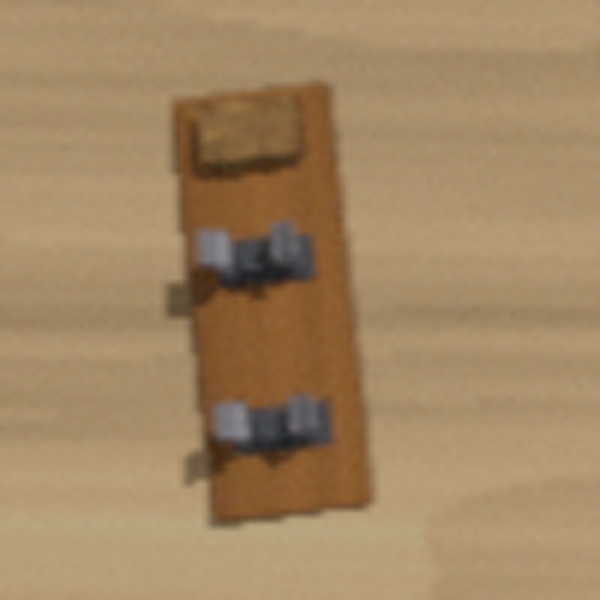

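View pics/c2.png

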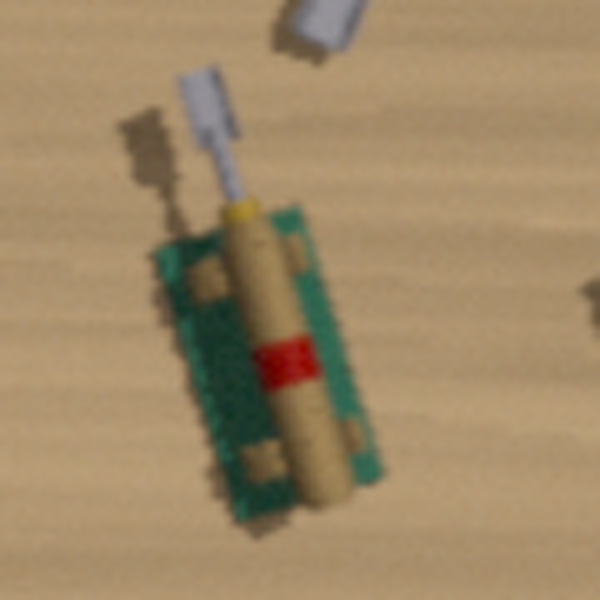

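View pics/c3.png

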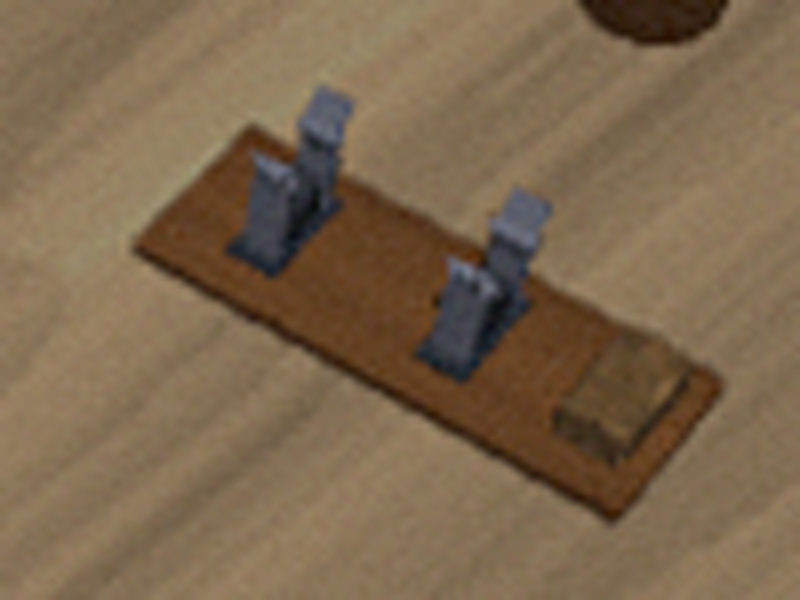

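```bash
python3 - <<'E'
from h import *
np.set_printoptions(precision=4,suppress=True)
D={n:dict(np.load(n+'0.npz')) for n in['top','scene']}
t,s=D['top'],D['scene']
R={}
for n,d in D.items():
    hsv=cv2.cvtColor(d['img'],cv2.COLOR_BGR2HSV)
    m=((hsv[...,0]<5)|(hsv[...,0]>174))&(hsv[...,1]>190)&(hsv[...,2]>70)
    for a,c,_ in comps(m,15):
        print(n,a,c,onplane(d,*c,.05)); 
        if abs(onplane(d,*c,.045)[0]-.517)<.05: R[n]=ray(d,*c)
if len(R)==2: print('tri band',tri(*R['top'],*R['scene']))
def c1(x,y): return (x+.5)/6-.5+140,(y+.5)/6-.5+115
def c2(x,y): k=600/90; return (x+.5)/k-.5+295,(y+.5)/k-.5+135
def c3(x,y): return (x+.5)/8-.5+280,(y+.5)/7.5-.5+120
P=[onplane(t,*c1(*p),.012) for p in [(174,98),(330,85),(371,505),(212,525)]]
Q=[onplane(s,*c3(*p),.012) for p in [(720,382),(612,522),(135,248),(252,125)]]
for nm,A in(('top',P),('scene',Q)):
    A=np.array(A)[:,:2]; print(nm,A.tolist())
    # pair: front(+x) two, rear two
    i=np.argsort(-A[:,0]);f=A[i[:2]].mean(0);r=A[i[2:]].mean(0);ax=(f-r)/np.linalg.norm(f-r)
    print(np.linalg.norm(f-r),'yaw',np.degrees(np.arctan2(ax[1],ax[0])),'origin',r+ax*.085, np.linalg.norm(A[i[0]]-A[i[1]]),np.linalg.norm(A[i[2]]-A[i[3]]))
# handle: rays for gouge
tip=onplane(t,*c2(203,72),.045);fer=onplane(t,*c2(240,208),.045);rear=onplane(t,*c2(328,507),.045);band=onplane(t,*c2(288,362),.055)
print('tip',tip,'fer',fer,'rear',rear,'band',band)
for a,b in((rear,fer),(rear,tip)): v=b-a;print(np.degrees(np.arctan2(v[1],v[0])),np.linalg.norm(v))
E
```

```text
top 71 [366.2676  85.493 ] [ 0.8252 -0.3075  0.05  ]
top 43 [337.6047 189.0465] [ 0.5154 -0.2243  0.05  ]
top 88 [335.2159 286.6705] [ 0.2362 -0.219   0.05  ]
scene 86 [138.0349 176.6163] [ 0.2518 -0.2344  0.05  ]
scene 67 [198.8806 236.6418] [ 0.5142 -0.2293  0.05  ]
scene 164 [260.    359.689] [ 0.8316 -0.3191  0.05  ]
tri band (array([ 0.5143, -0.2268,  0.0471]), np.float64(0.004799708041883215))
top [[0.683866051037193, 0.28020123628301824], [0.6921899730439439, 0.20207656366604831], [0.4811572364118629, 0.17465716440509907], [0.46957956600658507, 0.2530909937316613]]
0.2144002811051876 yaw 7.305963167876202 origin [0.5597 0.2247] 0.07856686419275752 0.07928371859872325
scene [[0.6817624631639706, 0.27613018159735614], [0.6947867222669828, 0.19582799841427334], [0.48530630752738335, 0.16933691097739645], [0.4730224402765969, 0.24961172571841372]]
0.21078326910089942 yaw 7.22373389455193 origin [0.5635 0.2202] 0.08135153317025919 0.08120923147241074
tip [ 0.6438 -0.1874  0.045 ] fer [ 0.5838 -0.2041  0.045 ] rear [ 0.4534 -0.2434  0.045 ] band [ 0.5155 -0.2239  0.055 ]
16.746158074603617 0.13616548184603972
16.374919746863345 0.1985368581112843
```

```bash
cat > st.py <<'E'
from h import *
from bench import bot
np.set_printoptions(precision=4,suppress=True)
s=bot.observe();T=tcpT(s)
z=T[:3,2]; print('t',s['t'],'tcp',s['tcp_pos'],'down-axis',T[:3,0],'jaw yaw',np.degrees(np.arctan2(z[1],z[0])),'w',s['gripper_width'],'F',np.array(s['force']),'q',np.array(s['qpos']))
E
python3 st.py
```

```text
t 0.15 tcp [ 0.184  -0.5706  0.2178] down-axis [-0.0003  0.0014 -1.    ] jaw yaw -72.13597402456102 w 0.09297527507003518 F [0.2842 0.0603 0.5393] q [-1.3444  0.131   1.489  -0.      1.523  -0.0854]
```

carry_out(
  steps=[
    [0.66,0.69,0,0,0,-0.02],
    [0.66,0.69,0,0,0,-0.02],
    [0.66,0.69,0,0,0,-0.02],
    [0.66,0.69,0,0,0,-0.02],
    [0.66,0.69,0,0,0,-0.02],
    [0.66,0.69,0,0,0,-0.02],
    [0.66,0.69,0,0,0,-0.02],
    [0.66,0.69,0,0,0,-0.02],
    [0.66,0.69,0,0,0,-0.02],
    [0.66,0.69,0,0,0,-0.02],
  ],
  claw=1,
)

```text
t: 0.98
tcp_pos: [0.3496, -0.3974, 0.2183]
orientation: [0.422, 0.567, -0.422, 0.567]
force: [-0.4, -0.1, -0.0]
gripper_width: 0.0929
```

carry_out(
  steps=[
    [0.66,0.69,-0.2,0,0,0],
    [0.66,0.69,-0.2,0,0,0],
    [0.66,0.69,-0.2,0,0,0],
    [0.66,0.69,-0.2,0,0,0],
    [0.66,0.69,-0.2,0,0,0],
    [0.66,0.69,-0.2,0,0,0],
    [0.66,0.69,-0.2,0,0,0],
    [0.66,0.69,-0.2,0,0,0],
    [0.66,0.69,-0.2,0,0,0],
    [0.66,0.69,-0.2,0,0,0],
    [0,0,-0.3,0,0,0],
    [0,0,0,0,0,0],
  ],
)

```text
t: 1.98
tcp_pos: [0.5136, -0.2247, 0.159]
orientation: [0.421, 0.569, -0.422, 0.567]
force: [-0.9, -0.1, -0.7]
gripper_width: 0.0929
```

```bash
python3 st.py; python3 - <<'E'
from h import *
from bench import bot
np.set_printoptions(precision=4,suppress=True)
s=bot.observe();T=tcpT(s)
d=bot.snapshot('wrist');cv2.imwrite('pics/w1.png',d['img']);np.savez('w1.npz',T=T,**d)
hsv=cv2.cvtColor(d['img'],cv2.COLOR_BGR2HSV)
m=((hsv[...,0]<5)|(hsv[...,0]>174))&(hsv[...,1]>190)&(hsv[...,2]>70)
for a,c,_ in comps(m,50): print(a,c,onplane(d,*c,.05,T),onplane(d,*c,.058,T))
E
```

```text
t 1.9833 tcp [ 0.5136 -0.2247  0.159 ] down-axis [-0.0028  0.0014 -1.    ] jaw yaw -73.20193041606043 w 0.09292376843357213 F [-0.8761 -0.1052 -0.6921] q [-0.5037  0.0628  1.6698 -0.0001  1.4121  0.7739]
164 [259.5    185.4146] [ 0.5182 -0.2319  0.05  ] [ 0.5202 -0.231   0.058 ]
```

View pics/w1.png

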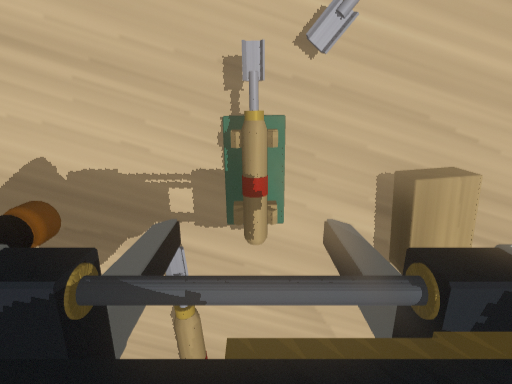

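```bash
python3 - <<'E'
from h import *
np.set_printoptions(precision=4,suppress=True)
d=dict(np.load('w1.npz'));T=d['T']
im=d['img'].astype(int)
hsv=cv2.cvtColor(d['img'],cv2.COLOR_BGR2HSV)
m=((hsv[...,0]<8)|(hsv[...,0]>172))&(hsv[...,1]>150)&(hsv[...,2]>30)
for a,c,mm in comps(m,80):
    p=np.argwhere(mm)[:,::-1];print(a,c,p.min(0),p.max(0)); u,v=(p.min(0)+p.max(0))/2
    print(onplane(d,u,v,.045,T),onplane(d,u,v,.055,T))
for v in (60,90,130,150,185,200,225): print(v,[tuple(x) for x in im[v,236:276:2]][:0], im[v,236:276].sum(1).tolist())
E
```

```text
470 [254.8234 186.4532] [242 176] [267 196]
[ 0.5148 -0.2276  0.045 ] [ 0.5174 -0.2267  0.055 ]
60 [] [313, 314, 316, 309, 310, 321, 394, 393, 408, 408, 443, 472, 478, 478, 476, 477, 470, 470, 473, 483, 477, 484, 487, 477, 286, 271, 329, 460, 467, 469, 476, 475, 471, 472, 474, 474, 474, 476, 475, 476]
90 [] [312, 309, 318, 377, 469, 370, 369, 380, 478, 482, 484, 481, 475, 289, 353, 396, 426, 453, 498, 484, 452, 435, 438, 491, 491, 491, 491, 489, 490, 484, 485, 486, 478, 479, 482, 478, 476, 473, 476, 474]
130 [] [246, 240, 247, 246, 246, 221, 237, 254, 278, 291, 301, 309, 326, 339, 355, 371, 377, 384, 390, 409, 421, 432, 432, 424, 415, 411, 405, 403, 385, 374, 360, 264, 322, 320, 322, 320, 324, 363, 365, 396]
150 [] [194, 190, 192, 195, 193, 199, 220, 243, 261, 281, 298, 304, 316, 340, 354, 366, 375, 385, 392, 409, 422, 427, 424, 418, 411, 406, 400, 400, 385, 371, 354, 275, 283, 288, 292, 288, 290, 283, 284, 288]
185 [] [176, 181, 181, 176, 179, 176, 152, 154, 159, 162, 158, 158, 158, 165, 166, 171, 169, 171, 230, 232, 245, 248, 248, 245, 241, 243, 237, 232, 237, 234, 232, 240, 282, 284, 285, 288, 287, 295, 294, 291]
200 [] [186, 193, 191, 187, 193, 187, 188, 193, 209, 214, 224, 228, 233, 233, 239, 247, 251, 252, 253, 261, 261, 258, 259, 257, 267, 404, 394, 392, 381, 367, 337, 257, 271, 267, 267, 271, 268, 272, 269, 275]
225 [] [290, 279, 271, 283, 286, 305, 307, 272, 208, 219, 225, 229, 228, 237, 240, 249, 252, 272, 404, 412, 420, 427, 429, 424, 416, 405, 395, 387, 381, 361, 342, 387, 487, 489, 492, 460, 480, 494, 494, 496]
```

```bash
python3 - <<'E'
from h import *
np.set_printoptions(precision=4,suppress=True)
d=dict(np.load('w1.npz'));T=d['T']
P=[onplane(d,u,v,.045,T) for u,v in((251,60),(253.5,90),(254.7,130),(254.7,150),(254.8,185),(255.3,225))]
P=np.array(P)[:,:2];print(P)
p=np.polyfit(P[:,0],P[:,1],1);print(np.degrees(np.arctan(p[0])),np.polyval(p,.5150), np.degrees(np.arctan(np.polyfit(P[2:,0],P[2:,1],1)[0])))
E
```

```text
[[ 0.6291 -0.1894]
 [ 0.6048 -0.1992]
 [ 0.5696 -0.2111]
 [ 0.5507 -0.2169]
 [ 0.5159 -0.2276]
 [ 0.4731 -0.2412]]
18.168315116183177 -0.22807403240640192 17.347751099572505
```

carry_out(
  steps=[
    [0.08,-0.12,-0.4,0,0,0],
    [0,0,-0.6,0,0,0],
    [0,0,-0.6,0,0,0],
    [0,0,-0.6,0,0,0],
    [0,0,-0.6,0,0,0],
    [0,0,-0.6,0,0,0],
    [0,0,-0.6,0,0,0],
    [0,0,-0.6,0,0,0],
    [0,0,-0.5,0,0,0],
    [0,0,-0.2,0,0,0],
    [0,0,0,0,0,0],
  ],
)

```text
t: 2.95
tcp_pos: [0.5147, -0.2292, 0.027]
orientation: [0.422, 0.568, -0.423, 0.566]
force: [-0.3, 0.7, -0.7]
gripper_width: 0.0927
```

carry_out(
  steps=[
    [0,0,0,0,0,0],
    [0,0,0,0,0,0],
    [0,0,0,0,0,0],
    [0,0,0,0,0,0],
    [0,0,0,0,0,0],
    [0,0,0,0,0,0],
    [0,0,0,0,0,0],
    [0,0,0,0,0,0],
    [0,0,0,0,0,0],
    [0,0,0,0,0,0],
    [0,0,0,0,0,0],
    [0,0,0,0,0,0],
  ],
  claw=-1,
  force=40,
)

```text
t: 3.95
tcp_pos: [0.5155, -0.2273, 0.0284]
orientation: [0.423, 0.568, -0.422, 0.566]
force: [-3.5, 7.7, 5.6]
gripper_width: 0.0247
```

```bash
python3 st.py; python3 - <<'E'
from h import *
from bench import bot
s=bot.observe();T=tcpT(s)
d=bot.snapshot('wrist');cv2.imwrite('pics/w2.png',d['img']);np.savez('w2.npz',T=T,**d)
E
```

```text
t 3.95 tcp [ 0.5155 -0.2273  0.0284] down-axis [-0.0016  0.003  -1.    ] jaw yaw -73.32366352712118 w 0.02466864765242416 F [-3.523   7.7403  5.6154] q [-0.5076  0.21    1.7629  0.002   1.1716  0.7714]
```

View pics/w2.png

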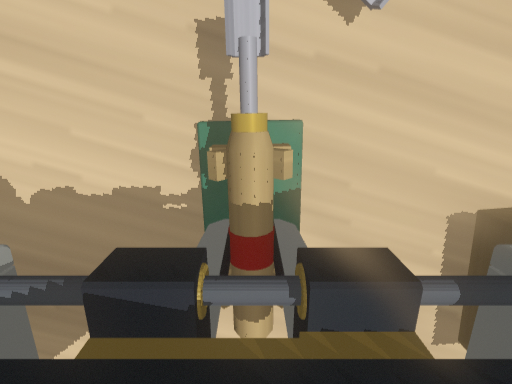

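The gouge is gripped at its band (width 24.7 mm). Now I'll lift it and look.

carry_out(
  steps=[
    [0,0,0.1,0,0,0],
    [0,0,0.3,0,0,0],
    [0,0,0.6,0,0,0],
    [0,0,0.7,0,0,0],
    [0,0,0.7,0,0,0],
    [0,0,0.7,0,0,0],
    [0,0,0.7,0,0,0],
    [0,0,0.7,0,0,0],
    [0,0,0.6,0,0,0],
    [0,0,0.4,0,0,0],
    [0,0,0,0,0,0],
    [0,0,0,0,0,0],
  ],
)

```text
t: 5.0
tcp_pos: [0.5164, -0.2294, 0.1666]
orientation: [0.422, 0.567, -0.422, 0.568]
force: [0.5, 0.9, -2.6]
gripper_width: 0.025
```

```bash
python3 st.py; python3 - <<'E'
from h import *
from bench import bot
s=bot.observe();T=tcpT(s)
d=bot.snapshot('wrist');cv2.imwrite('pics/w3.png',d['img']);np.savez('w3.npz',T=T,**d)
hsv=cv2.cvtColor(d['img'],cv2.COLOR_BGR2HSV)
m=((hsv[...,0]<8)|(hsv[...,0]>172))&(hsv[...,1]>150)&(hsv[...,2]>30)
for a,c,mm in comps(m,80):
    p=np.argwhere(mm)[:,::-1];print(a,c,p.min(0),p.max(0)); u,v=(p.min(0)+p.max(0))/2
print('grasp pt px',proj(d,(T@np.array([-.0188,0,0,1]))[:3],T))
for yy in (-.01,0.01): print('tool y',yy,proj(d,(T@np.array([-.0188-.013,yy,0,1]))[:3],T))
E
```

```text
t 5.0 tcp [ 0.5164 -0.2294  0.1666] down-axis [ 0.001  -0.0007 -1.    ] jaw yaw -73.3421009107776 w 0.025026659204161597 F [ 0.4922  0.9092 -2.6404] q [-0.5087  0.0649  1.6537 -0.0001  1.4218  0.7714]
1435 [251.44181185 250.93240418] [229 227] [274 269]
grasp pt px (np.float64(251.11950736918), np.float64(246.59141572152492))
tool y -0.01 (np.float64(251.10922700162322), np.float64(274.3006669439037))
tool y 0.01 (np.float64(251.09407066077634), np.float64(241.0388358554275))
```

View pics/w3.png

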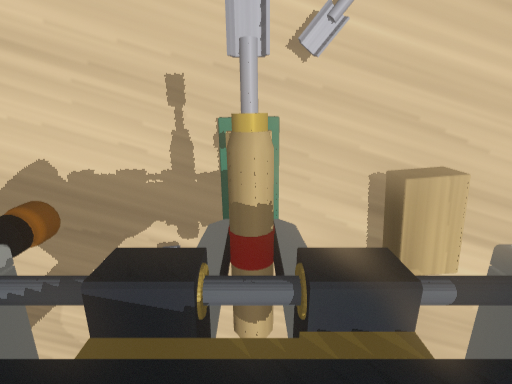

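carry_out(
  steps=[
    [0,0.3,0,0,0,0],
    [0.05,0.6,0,0,0,-0.1],
    [0.1,0.85,0,0,0,-0.1],
    [0.1,0.85,0,0,0,-0.1],
    [0.1,0.85,0,0,0,-0.1],
    [0.1,0.85,0,0,0,-0.1],
    [0.1,0.85,0,0,0,-0.1],
    [0.1,0.85,0,0,0,-0.1],
    [0.1,0.85,0,0,0,-0.1],
    [0.1,0.85,0,0,0,-0.1],
    [0.1,0.85,0,0,0,-0.1],
    [0.1,0.85,0,0,0,-0.1],
  ],
)

```text
t: 6.05
tcp_pos: [0.5413, 0.0076, 0.1646]
orientation: [0.454, 0.543, -0.455, 0.541]
force: [-0.1, 1.1, -1.8]
gripper_width: 0.025
```

carry_out(
  steps=[
    [0.1,0.85,0,0,0,-0.1],
    [0.1,0.85,0,0,0,-0.1],
    [0.1,0.85,0,0,0,-0.1],
    [0.1,0.85,0,0,0,-0.1],
    [0.1,0.85,0,0,0,-0.07],
    [0.1,0.85,0,0,0,0],
    [0.1,0.85,0,0,0,0],
    [0.05,0.85,0,0,0,0],
    [0,0.85,0,0,0,0],
    [0,0.6,0,0,0,0],
    [0,0.3,0,0,0,0],
    [0,0,0,0,0,0],
  ],
)

```text
t: 7.05
tcp_pos: [0.5603, 0.2211, 0.1653]
orientation: [0.467, 0.531, -0.467, 0.531]
force: [0.2, 0.1, -1.8]
gripper_width: 0.025
```

```bash
python3 st.py; python3 - <<'E'
from h import *
from bench import bot
s=bot.observe();T=tcpT(s)
for n in('wrist','top','scene'):
    d=bot.snapshot(n);np.savez(n[0]+'4.npz',T=T,**d)
    im=d['img']
    if n=='top': im=cv2.resize(im[105:225,110:270],(800,600),interpolation=2)
    if n=='scene': im=cv2.resize(im[60:210,230:430],(800,600),interpolation=2)
    cv2.imwrite(f'pics/{n}4.png',im)
E
```

```text
t 7.05 tcp [0.5603 0.2211 0.1653] down-axis [-0.0014 -0.0001 -1.    ] jaw yaw -82.64252675265297 w 0.024954086272082263 F [ 0.1885  0.0798 -1.8167] q [0.2906 0.1675 1.5453 0.0003 1.4301 1.7329]
```

View pics/wrist4.png

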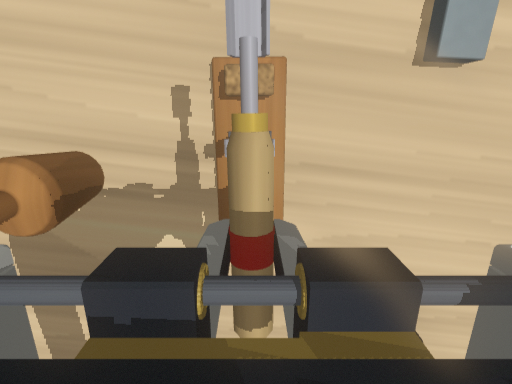

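View pics/top4.png

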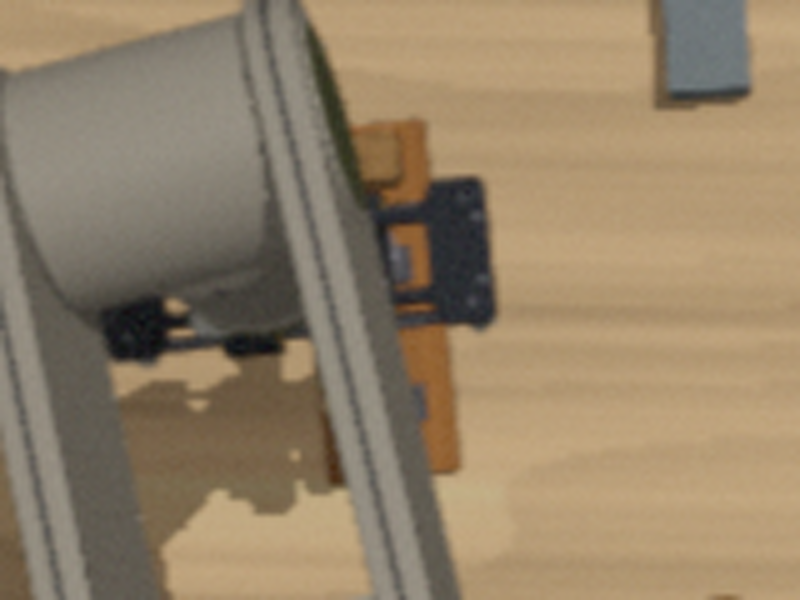

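View pics/scene4.png

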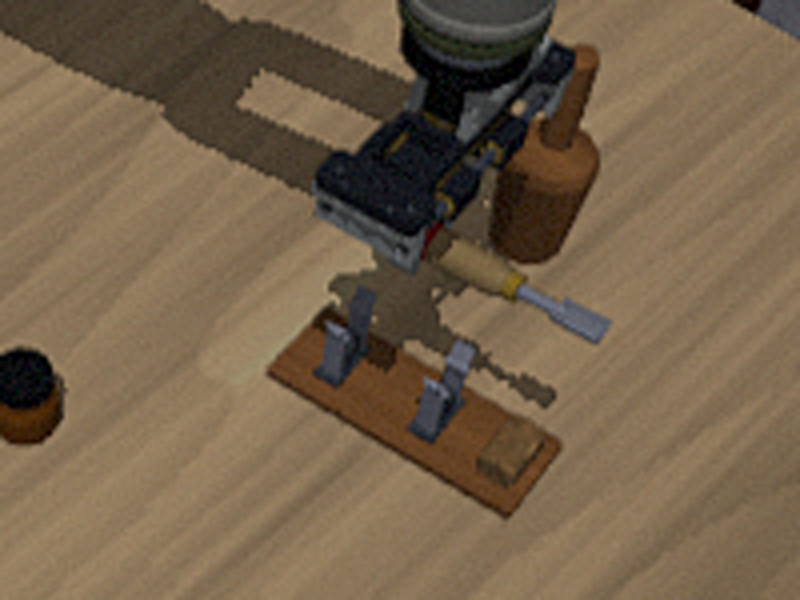

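```bash
python3 - <<'E'
from h import *
np.set_printoptions(precision=4,suppress=True)
d=dict(np.load('w4.npz'));T=d['T']
hsv=cv2.cvtColor(d['img'],cv2.COLOR_BGR2HSV)
m=(hsv[...,0]<15)&(hsv[...,1]>150)&(hsv[...,2]>40)
C=[]
for v in list(range(62,215,10)):
    w=np.where(m[v,195:305])[0]+195
    a=onplane(d,w[0]-.5,v,.012,T);b=onplane(d,w[-1]+.5,v,.012,T);C.append((a+b)/2)
    print(v,w[0],w[-1],a[:2],b[:2],C[-1][:2],np.linalg.norm(a-b))
C=np.array(C);p=np.polyfit(C[:,0],C[:,1],1);print('board yaw',np.degrees(np.arctan(p[0])),'y at .56',np.polyval(p,.56))
for v in range(52,66):print(v,''.join('#' if x else '.' for x in m[v,205:295]))
# cork
h=d['img'].astype(int)
print(onplane(d,212,57,.012,T),onplane(d,286,57,.012,T))
print('mallet',onplane(d,103,185,.04,T))
s=dict(np.load('s4.npz'))
for p in((495,245),(598,165),(535,260),(555,160)): print('mal scene',onplane(s,(p[0]+.5)/4-.5+230,(p[1]+.5)/4-.5+60,0.0 if p[1]>200 else .1))
# gouge axis rows in wrist at constant tool depth
Ti=np.linalg.inv(T)
for u,v in((248,28),(249.5,80),(250,120),(251,150),(251.5,200),(251.5,250)):
    print('gouge tool',(Ti@np.r_[onplane(d,u,v,T[2,3]+.0188-.002+0.0,T),1])[:3])
cv2.imwrite('pics/w4c.png',cv2.resize(d['img'][40:180,190:310],(600,600*140//120*0+600),interpolation=2))
E
```

```text
Traceback (most recent call last):
IndexError: index 0 is out of bounds for axis 0 with size 0
```

```bash
python3 - <<'E'
from h import *
np.set_printoptions(precision=4,suppress=True)
d=dict(np.load('w4.npz'));T=d['T']
print(d['img'][62,205:220].tolist()); print(d['img'][150,210:235].tolist());print(d['img'][150,270:292].tolist())
print('mallet',onplane(d,103,185,.04,T))
s=dict(np.load('s4.npz'))
for p in((495,245),(598,165),(535,260),(555,160)): print('mal scene',onplane(s,(p[0]+.5)/4-.5+230,(p[1]+.5)/4-.5+60,0.0 if p[1]>200 else .1))
Ti=np.linalg.inv(T)
for u,v in((248,28),(249.5,80),(250,120),(251,150),(251.5,200),(251.5,250)):
    print('gouge tool',(Ti@np.r_[onplane(d,u,v,T[2,3]+.0188-.002+0.0,T),1])[:3])
cv2.imwrite('pics/w4c.png',cv2.resize(d['img'][50:180,190:310],(552,598),interpolation=2))
E
```

```text
[[138, 176, 199], [138, 175, 198], [138, 176, 199], [138, 176, 199], [138, 176, 198], [135, 172, 196], [77, 105, 126], [63, 97, 132], [72, 111, 150], [75, 117, 162], [75, 117, 160], [75, 118, 161], [75, 118, 161], [76, 118, 162], [78, 122, 165]]
[[83, 111, 130], [83, 112, 130], [84, 110, 131], [84, 112, 130], [80, 109, 129], [70, 96, 117], [47, 74, 101], [48, 75, 103], [48, 76, 104], [48, 77, 103], [47, 75, 104], [47, 75, 105], [45, 76, 103], [53, 79, 107], [98, 110, 124], [139, 136, 139], [125, 128, 134], [58, 86, 103], [60, 90, 108], [65, 95, 114], [68, 101, 121], [68, 105, 125], [74, 109, 129], [79, 112, 133], [79, 114, 137]]
[[102, 148, 172], [99, 144, 168], [99, 142, 166], [104, 143, 165], [145, 149, 157], [79, 128, 174], [79, 129, 173], [79, 126, 171], [78, 127, 171], [78, 125, 170], [77, 125, 170], [77, 125, 168], [78, 127, 170], [75, 120, 162], [78, 120, 157], [136, 175, 199], [137, 176, 199], [137, 176, 200], [137, 175, 200], [137, 177, 201], [138, 176, 200], [140, 177, 201]]
mallet [0.5383 0.3801 0.04  ]
mal scene [0.5201 0.406  0.    ]
mal scene [0.5671 0.4399 0.1   ]
mal scene [0.553  0.4166 0.    ]
mal scene [0.5411 0.4206 0.1   ]
gouge tool [-0.017   0.1143 -0.0015]
gouge tool [-0.0169  0.0911 -0.0009]
gouge tool [-0.0169  0.0716 -0.0007]
gouge tool [-0.0169  0.056  -0.0001]
gouge tool [-0.0168  0.0279  0.0001]
gouge tool [-0.0168 -0.0032  0.0001]
```

View pics/w4c.png

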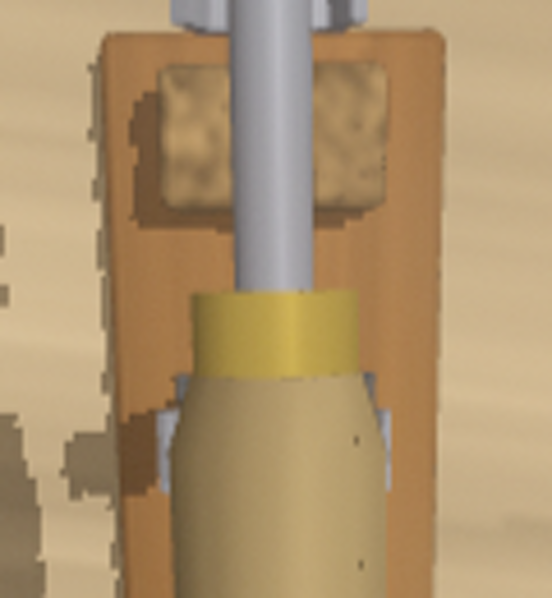

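```bash
python3 - <<'E'
from h import *
np.set_printoptions(precision=4,suppress=True)
d=dict(np.load('w4.npz'));T=d['T']
def P(x,y,z): return onplane(d,(x+.5)/4.6-.5+190,(y+.5)/4.6-.5+50,z,T)[:2]
fr=(P(103,35,.012)+P(443,32,.012))/2; bk=(P(122,598,.012)+P(435,598,.012))/2
print('board front mid',fr,'back',bk,'yaw',np.degrees(np.arctan2(*(fr-bk)[::-1])),'w',np.linalg.norm(P(103,35,.012)-P(443,32,.012)))
cork=np.mean([P(160,65,.034),P(385,65,.034),P(383,207,.034),P(162,210,.034)],0);print('cork',cork)
cl=(P(157,488,.074)+P(391,488,.074))/2; print('clip fwd: rear-edge mid',cl,np.linalg.norm(P(157,488,.074)-P(391,488,.074)))
cf=(P(157,410,.074)+P(391,410,.074))/2; print('clip front-edge',cf)
for y in np.radians([7.3,8]):
    a=np.array([np.cos(y),np.sin(y)])
    print('origin from front',fr-a*.13,'cork',cork-a*.105,'clip',(cl+cf)/2-a*.042)
a=np.array([np.cos(np.radians(7.3)),np.sin(np.radians(7.3))]);n=np.array([-a[1],a[0]])
E
```

```text
board front mid [0.6891 0.2402] back [0.5577 0.2222] yaw 7.827523495441897 w 0.07755661055847965
cork [0.6649 0.2371]
clip fwd: rear-edge mid [0.5955 0.2277] 0.04720664883651125
clip front-edge [0.611  0.2296]
origin from front [0.5601 0.2237] cork [0.5607 0.2237] clip [0.5616 0.2233]
origin from front [0.5603 0.2221] cork [0.5609 0.2225] clip [0.5617 0.2228]
```

carry_out(
  steps=[
    [-0.05,0.07,-0.3,0,0,0],
    [0,0,-0.5,0,0,0],
    [0,0,-0.6,0,0,0],
    [0,0,-0.6,0,0,0],
    [0,0,-0.6,0,0,0],
    [0,0,-0.6,0,0,0],
    [0,0,-0.3,0,0,0],
    [0,0,-0.1,0,0,0],
    [0,0,0,0,0,0],
    [0,0,0,0,0,0],
    [0,0,0,0,0,0],
  ],
)

```text
t: 8.12
tcp_pos: [0.5607, 0.2216, 0.0773]
orientation: [0.468, 0.53, -0.467, 0.531]
force: [-0.2, 0.5, -1.8]
gripper_width: 0.025
```

```bash
python3 st.py; python3 - <<'E'
from h import *
from bench import bot
s=bot.observe();T=tcpT(s)
for n in('wrist','scene'):
    d=bot.snapshot(n);np.savez(n[0]+'5.npz',T=T,**d)
    im=d['img']
    if n=='scene': im=cv2.resize(im[100:200,270:390],(720,600),interpolation=2)
    else: im=cv2.resize(im[0:300,130:380],(500,600),interpolation=2)
    cv2.imwrite(f'pics/{n}5.png',im)
E
```

```text
t 8.1167 tcp [0.5607 0.2216 0.0773] down-axis [ 0.0018  0.0005 -1.    ] jaw yaw -82.75991797812696 w 0.02496533708256069 F [-0.1586  0.5422 -1.7808] q [ 0.2914  0.2439  1.6252 -0.      1.2706  1.7358]
```

View pics/wrist5.png

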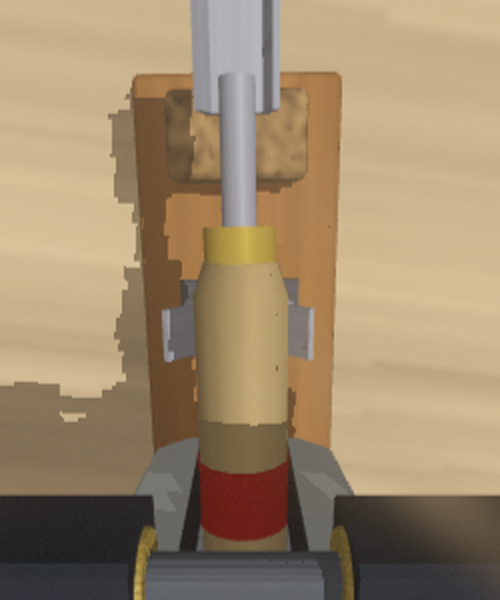

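View pics/scene5.png

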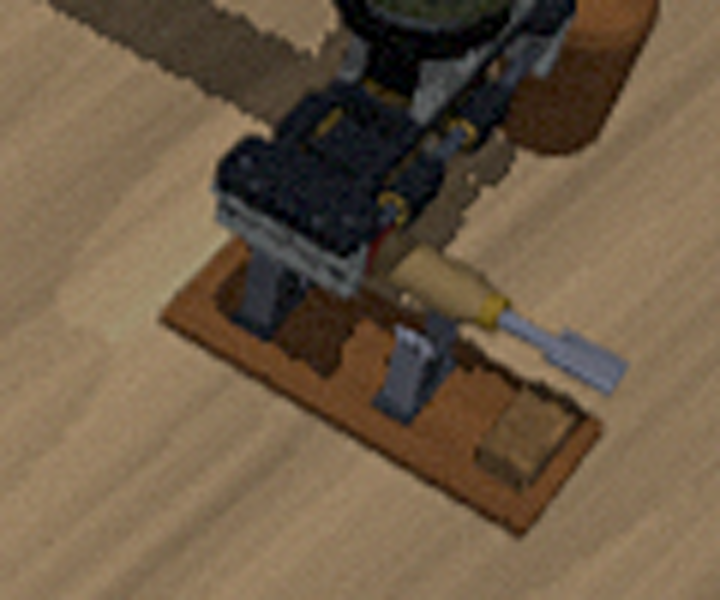

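```bash
python3 - <<'E'
from h import *
np.set_printoptions(precision=4,suppress=True)
d=dict(np.load('w5.npz'));T=d['T'];Ti=np.linalg.inv(T)
def P(x,y,z): return (Ti@np.r_[onplane(d,130+x/2,y/2,z,T),1])[1:3]
print('clip L/R tops',P(163,308,.076),P(163,358,.076),P(313,308,.076),P(313,358,.076))
print('band crest',P(243,470,.107),P(243,538,.107))
print('cork',[P(*p,.034) for p in((166,88),(307,88),(307,182),(167,180))])
print('handle',P(241.5,333,.100),P(241.5,333,.094))
print('ferrule front',P(240,228,.102),'blade end? ')
E
```

```text
clip L/R tops [ 0.0511 -0.024 ] [ 0.0356 -0.0246] [0.0511 0.0212] [0.0356 0.0218]
band crest [0.0125 0.0001] [-0.008   0.0001]
cork [array([ 0.1199, -0.0261]), array([0.1199, 0.0219]), array([0.0897, 0.0229]), array([ 0.0903, -0.0268])]
handle [ 0.0482 -0.0003] [ 0.047  -0.0003]
ferrule front [ 0.0747 -0.0006] blade end?
```

carry_out(
  steps=[
    [-0.07,0.05,-0.1,0,0,0],
    [0,0,-0.2,0,0,0],
    [0,0,-0.2,0,0,0],
    [0,0,-0.2,0,0,0],
    [0,0,-0.2,0,0,0],
    [0,0,0,0,0,0],
  ],
)

```text
t: 8.72
tcp_pos: [0.5579, 0.2225, 0.0526]
orientation: [0.467, 0.531, -0.468, 0.531]
force: [0.8, -1.3, -1.8]
gripper_width: 0.0253
```

carry_out(
  steps=[
    [0,0,-0.1,0,0,0],
    [0,0,-0.1,0,0,0],
    [0,0,-0.1,0,0,0],
    [0,0,0,0,0,0],
  ],
)

```text
t: 9.05
tcp_pos: [0.5596, 0.2229, 0.0476]
orientation: [0.468, 0.53, -0.467, 0.531]
force: [1.4, -1.3, 4.3]
gripper_width: 0.025
```

carry_out(
  steps=[
    [0,0,-0.1,0,0,0],
    [0,0,-0.1,0,0,0],
    [0,0,-0.1,0,0,0],
    [0,0,0,0,0,0],
  ],
)

```text
t: 9.38
tcp_pos: [0.5585, 0.2226, 0.0386]
orientation: [0.468, 0.53, -0.467, 0.531]
force: [3.3, -1.4, -1.9]
gripper_width: 0.0251
```

carry_out(
  steps=[
    [0,0,-0.1,0,0,0],
    [0,0,-0.1,0,0,0],
    [0,0,0,0,0,0],
  ],
)

```text
t: 9.63
tcp_pos: [0.5582, 0.2227, 0.0353]
orientation: [0.467, 0.531, -0.467, 0.531]
force: [-6.5, -3.7, 15.6]
gripper_width: 0.0252
```

The force rose on the lips, dropped as they parted, then rose again at the saddles. I'll press slightly more, then look.

carry_out(
  steps=[
    [0,0,-0.05,0,0,0],
    [0,0,0,0,0,0],
    [0,0,0,0,0,0],
  ],
)

```text
t: 9.88
tcp_pos: [0.5583, 0.2227, 0.0352]
orientation: [0.467, 0.531, -0.467, 0.531]
force: [-11.7, -4.6, 24.7]
gripper_width: 0.0254
```

```bash
python3 st.py; python3 - <<'E'
from h import *
from bench import bot
print(bot.observe()['ft_torque'])
s=bot.observe();T=tcpT(s)
for n in('wrist','scene'):
    d=bot.snapshot(n);np.savez(n[0]+'6.npz',T=T,**d)
    im=d['img']
    if n=='scene': im=cv2.resize(im[100:200,270:390],(720,600),interpolation=2)
    else: im=cv2.resize(im[0:300,130:380],(500,600),interpolation=2)
    cv2.imwrite(f'pics/{n}6.png',im)
E
```

```text
t 9.8833 tcp [0.5583 0.2227 0.0352] down-axis [ 0.0001 -0.0002 -1.    ] jaw yaw -82.74660621667906 w 0.0253788293222377 F [-11.6834  -4.6415  24.6937] q [ 0.2944  0.2911  1.6526 -0.0003  1.1978  1.7387]
[-0.86444109  1.99368067 -0.08751182]
```

View pics/wrist6.png

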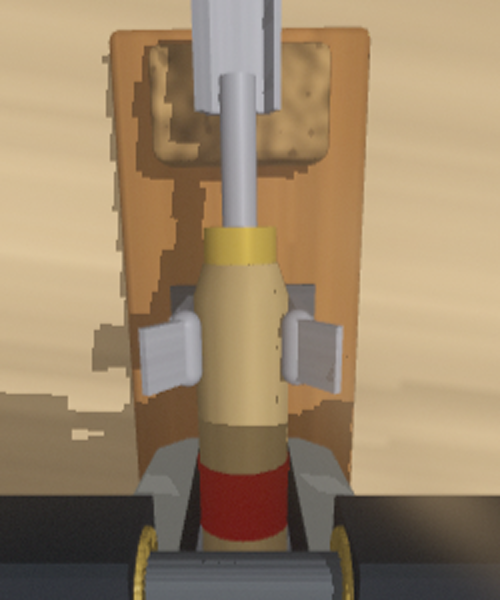

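View pics/scene6.png

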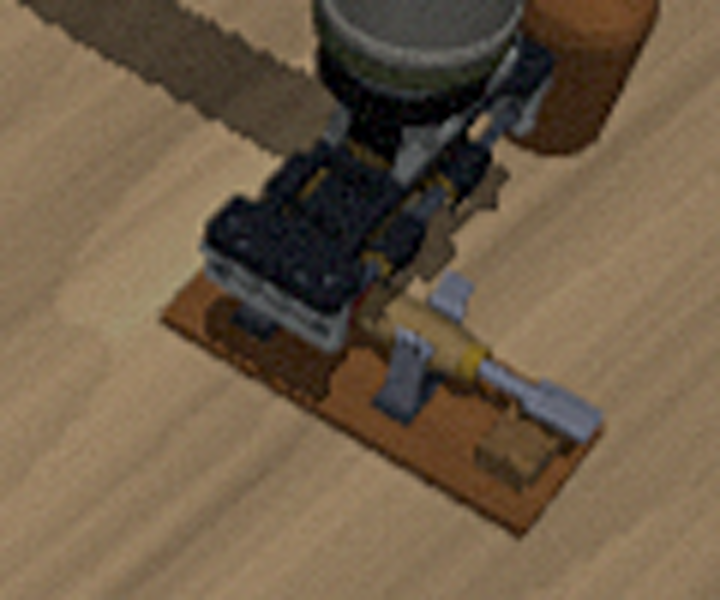

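carry_out(
  steps=[
    [0,0,0.08,0,0,0],
    [0,0,0,0,0,0],
  ],
)

```text
t: 10.15
tcp_pos: [0.5582, 0.2227, 0.0354]
orientation: [0.467, 0.531, -0.467, 0.531]
force: [-4.5, -2.6, 11.8]
gripper_width: 0.0249
```

carry_out(
  steps=[
    [0,0,0,0,0,0],
    [0,0,0,0,0,0],
    [0,0,0,0,0,0],
    [0,0,0,0,0,0],
    [0,0,0,0,0,0],
    [0,0,0,0,0,0],
    [0,0,0,0,0,0],
    [0,0,0,0,0,0],
    [0,0,0,0,0,0],
    [0,0,0,0,0,0],
    [0,0,0,0,0,0],
    [0,0,0,0,0,0],
  ],
  claw=1,
)

```text
t: 11.15
tcp_pos: [0.5581, 0.2227, 0.0344]
orientation: [0.467, 0.531, -0.467, 0.531]
force: [0.7, -0.0, -0.0]
gripper_width: 0.0925
```

carry_out(
  steps=[
    [0,0,0.2,0,0,0],
    [0,0,0.4,0,0,0],
    [0,0,0.7,0,0,0],
    [0,0,0.7,0,0,0],
    [0,0,0.7,0,0,0],
    [0,0,0.7,0,0,0],
    [0,0,0.7,0,0,0],
    [-0.4,0,0.7,0,0,0],
    [-0.8,0,0.4,0,0,0],
    [-0.8,0,0.2,0,0,0],
    [-0.4,0,0,0,0,0],
    [0,0,0,0,0,0],
  ],
)

```text
t: 12.15
tcp_pos: [0.4972, 0.2231, 0.1713]
orientation: [0.468, 0.531, -0.467, 0.531]
force: [-1.0, -0.0, -0.4]
gripper_width: 0.0926
```

```bash
python3 st.py; python3 - <<'E'
from h import *
from bench import bot
s=bot.observe();T=tcpT(s)
for n in('wrist','scene'):
    d=bot.snapshot(n);np.savez(n[0]+'7.npz',T=T,**d)
    im=d['img']
    if n=='scene': im=cv2.resize(im[100:200,270:390],(720,600),interpolation=2)
    else: im=cv2.resize(im[0:300,130:380],(500,600),interpolation=2)
    cv2.imwrite(f'pics/{n}7.png',im)
E
```

```text
t 12.15 tcp [0.4972 0.2231 0.1713] down-axis [ 0.0017  0.0008 -1.    ] jaw yaw -82.70905680401287 w 0.0926061740952375 F [-1.006  -0.0452 -0.3987] q [0.3276 0.0068 1.7045 0.0002 1.4284 1.7711]
```

View pics/wrist7.png

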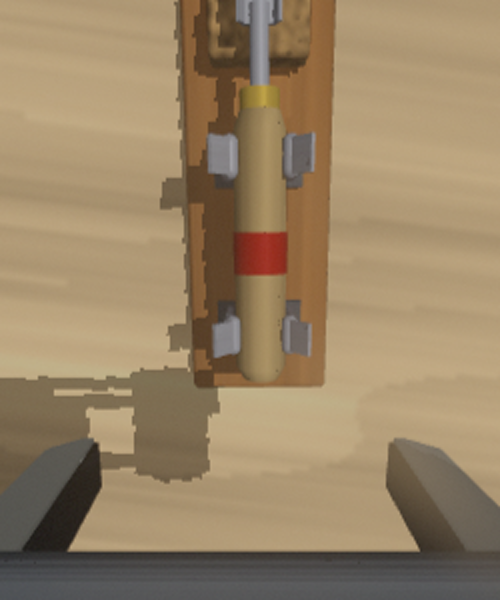

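View pics/scene7.png

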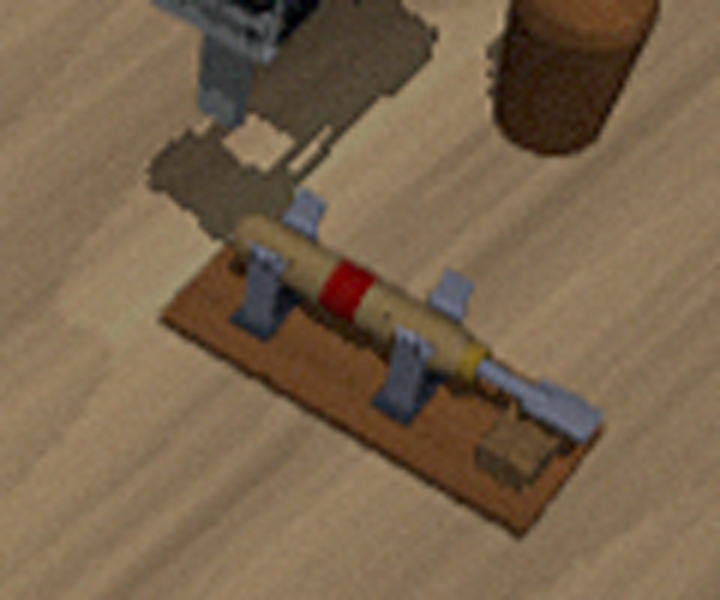

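```bash
python3 - <<'E'
from h import *
np.set_printoptions(precision=4,suppress=True)
s=dict(np.load('s7.npz'));d=dict(np.load('w7.npz'));T=d['T']
rs=[]
hsv=cv2.cvtColor(s['img'],cv2.COLOR_BGR2HSV);hw=cv2.cvtColor(d['img'],cv2.COLOR_BGR2HSV)
def red(h,box):
    m=((h[...,0]<8)|(h[...,0]>172))&(h[...,1]>170)&(h[...,2]>60); k=np.zeros_like(m);k[box]=m[box]
    return max(comps(k,5),key=lambda c:c[0])
a=red(hsv,np.s_[130:160,315:340]);b=red(hw,np.s_[100:150,230:290]);print(a[:2],b[:2])
P,g=tri(*ray(s,*a[1]),*ray(d,*b[1],T));print('band surface',P,g)
ax=np.array([np.cos(np.radians(7.6)),np.sin(np.radians(7.6)),0])
o=np.array([P[0],P[1],0])
for z in(.052,.070):
  for x in(-.065,-.042,.042,.065,.135):
    p=o+ax*x+[0,0,z]; u,v=proj(s,p);uw,vw=proj(d,p,T); print(z,x,'scene crop',(u-270)*6,(v-100)*6,'wrist crop',(uw-130)*2,vw*2)
E
```

```text
(np.int32(54), array([327.1481, 147.6111])) (np.int32(511), array([260.092 , 126.2779]))
band surface [0.5577 0.2216 0.0553] 0.0035362153995000902
0.052 -0.065 scene crop 235.98694153244878 227.29663946015705 wrist crop 260.71604473714024 380.3627386533237
0.052 -0.042 scene crop 274.2436891598303 249.53708965561435 wrist crop 260.8578535671287 337.954496455252
0.052 0.042 scene crop 418.3177396262332 333.2941244946785 wrist crop 261.43191276633775 166.28083157795808
0.052 0.065 scene crop 459.0041217976029 356.9470357439357 wrist crop 261.60654304109494 114.05726420474849
0.052 0.135 scene crop 586.2792893376959 430.9380883123451 wrist crop 262.19331760117325 -61.41895727937782
0.07 -0.065 scene crop 239.74710828028117 203.6955096039493 wrist crop 261.812980491243 390.208327429126
0.07 -0.042 scene crop 278.5465326806159 226.0805626496118 wrist crop 261.9888409826855 345.33382359971534
0.07 0.042 scene crop 424.7255325094361 310.4175010424865 wrist crop 262.7055661435893 162.4463216156286
0.07 0.065 scene crop 466.0238842865647 334.24429253533845 wrist crop 262.92514242651237 106.41681397547637
0.07 0.135 scene crop 595.2633135442876 408.8080656901875 wrist crop 263.66829233972624 -83.21351943707879
```

```bash
python3 - <<'E'
from h import *
np.set_printoptions(precision=4,suppress=True)
d=dict(np.load('w7.npz'));T=d['T']
f=lambda x,y,z:onplane(d,130+x/2,y/2,z,T)
F=(f(209,155,.076)+f(315,153,.076))/2;R=(f(213,340,.076)+f(311,338,.076))/2;B=f(261,254,.065)
print(F,R,(F+R)/2,'band',B, np.linalg.norm(F-R))
t=dict(np.load('top0.npz'))
from bench import bot
n=bot.snapshot('top');df=np.abs(n['img'].astype(int)-t['img']).max(2)
for nm,b in dict(stone=np.s_[70:130,235:265],offcut=np.s_[160:215,385:430],mallet=np.s_[160:195,90:130],jar=np.s_[222:245,243:267]).items(): print(nm,(df[b]>40).sum())
cv2.imwrite('pics/top8.png',n['img'])
E
python3 st.py
```

```text
[0.6021 0.2281 0.076 ] [0.5204 0.2168 0.076 ] [0.5612 0.2224 0.076 ] band [0.5591 0.2223 0.065 ] 0.08248604938591476
stone 0
offcut 0
mallet 844
jar 0
t 12.3 tcp [0.4987 0.2227 0.17  ] down-axis [ 0.0011  0.0003 -1.    ] jaw yaw -82.7519494492268 w 0.09315792458766269 F [0.1215 0.4499 0.3272] q [ 0.3262  0.0117  1.7018 -0.0001  1.4269  1.7705]
```

View pics/top8.png

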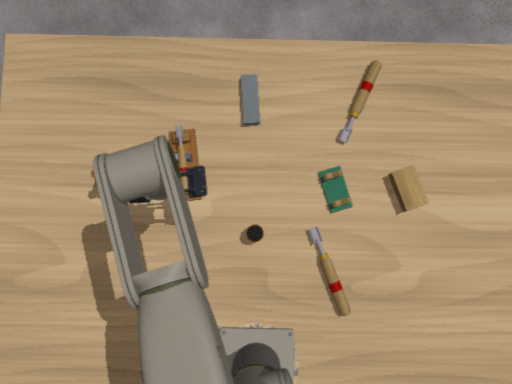

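```bash
python3 - <<'E'
from h import *
from bench import bot
a=np.load('scene0.npz')['img'].astype(int);b=bot.snapshot('scene')['img'].astype(int)
print('mallet diff',(np.abs(a-b).max(2)[68:128,350:382]>40).sum())
print(bot.finish_job())
E
```

```text
mallet diff 13
the job is handed in; nothing more can be done
None
```

The gouge is put away in the clip holder and the job is handed in. I gripped it by the red band, carried it over the holder with the blade towards the cork block, and pressed it into both clips. Then I opened the gripper and backed off. The robot's clock read about 12.3 s of the 48 s allowed.

What the last checks showed:
- **Seating:** the press force rose to about 4 N at the lips, fell back, then rose to about 25 N on the saddles. After release, both handle ends appear in the scene camera where a seated handle should be (axis 52 mm up). That is well below where a handle lying on the lips would show. The steadily smaller clip size towards the rear in the wrist view fits perspective, not an unseated clip.
- **Band position:** the red band lies within about 2 mm of midway between the clips, by the wrist camera. The cameras disagree with each other by 3–5 mm.
- **Blade:** the blade lies over the cork block.
- **Other objects:** the stone, offcut and jar show no change in the top view. The arm hid the mallet in that view. In the scene view, only 13 pixels changed in a box around the mallet, so it did not appear to move.

No check failed.

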